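# Slide the surveying table clear of the rod, then lift it and hold it level

## Robot

A 7-joint arm with a two-finger parallel gripper is mounted at the origin on the work surface. World frame = base frame: x ahead of the robot, y to its left, z up, the work surface at z = 0. Lengths are in m, angles in rad, forces in N, time in s.
With the tool pointing down it reaches from about 0.425 to 0.925 m from the base axis. Payload 6.8 kg.
Tool frame: the origin (TCP) lies on the front face of the gripper's body, between the roots of the fingers; the fingertips stand 73 mm ahead of it and the grasp point (between the pads) lies 54 mm ahead of it; z points along the fingers, y is the line along which they close (so a half turn about z gives the same grasp; the last joint's range is limited). The gripper opens to 85 mm and grips with 20 to 120 N. Pads are 22 mm wide; open, the fingers measure 114 mm over their backs; the gripper's body (76 mm by 85 mm) begins 54 mm behind the grasp point. The pads swing forward as they close: fully open they stand 13 mm farther back than shut.
Start: joints at [1.104, 0.477, 0.022, 1.555, -0.011, 1.109, -0.083], TCP at [0.237, -0.632, 0.304] pointing down, gripper open.
Joint ranges: [-2.96, 2.96], [-0.34, 2.1], [-1.41, 1.46], [0.24, 2.44], [-1.37, 4.51], [0.17, 1.92], [-2.96, 2.96]. Speed limits (rad/s): [2.39, 2.39, 3.14, 3.14, 3.14, 3.14, 3.14].

## Interface

Orientations are given as a rotation vector (axis times angle).
In Python, from cell import robot, capture, get_calibration gives the robot as it stands.
- The arm moves only by the tool send_rows, never from a script. Its argument "moves" is a list of rows, each an object of numbers: "dx", "dy", "dz": the shift along the tool's x, y, z in m; "ax", "ay", "az": the turn, a rotation vector about the tool's x, y, z in rad; "gripper": the finger opening in m, from 0 to 0.0854. A call has 1 to 8 rows; each row shifts and turns the commanded pose from where the row before left it, along the tool's axes as they then stand; what a row does not reach is not made up. A row lasts 1/12 s, in which the tool goes at most 41.7 mm and 7.16 degrees, less where a joint would pass 70% of its speed; a pose out of reach is approached as far as the arm can. A call with a gripper value outside its range is refused whole. The fingers move at their own pace and stop on an object; the grip force is fixed at half the most. Time passes only in rows, so rows that do not move let the fingers close. It gives the time, the measured TCP pose, the force, the opening and the grip force at its end, in the units of the state.
- robot.get_state(): the state, without advancing time (a new reading comes with each control period).
- capture(name): name is "side" or "top" or "wrist"; returns the picture (480x640x3 uint8, red, green, blue); there is no depth.
- get_calibration(name): a dict with "intrinsics" (3x3 intrinsics, pixels), "cam_to_world" (4x4, takes a point from camera to world coordinates). Camera axes: x right, y up, looking along -z (the intrinsics and any distortion apply to the point x, -y, -z); pixel columns grow to the right and rows downward; lengths in m; the calibration is good to about 2 mm. A picture is of the moment at which its call begins: read the wrist's pose just before it. get_calibration takes no time and is no camera call; for the wrist camera it gives the pose at the moment of the call.
- robot.job_done(): hands the job in; it is judged then, once.
The state is a dict: "clock": time; "qpos": joint angles; "joint_vel": joint speeds; "effort": joint torques, N m; "position": TCP position; "tool_rot": TCP orientation; "force": force on the tool from outside, world axes, zero at the start; "torque": the same for the moment, N m; "gripper_width": finger opening in m; "gripper_force": force on a finger pad.
Only numpy, scipy, OpenCV 4.12 (cv2) and the standard library are available. Lean on these libraries where they do the work, as an engineer would, in place of code of your own. Each camera call takes 0.05 s, during which the arm holds its last target. There are 200 camera calls.

## Task

On the dental surveyor, slide the surveying table with its clamped plaster cast away from under the rod and arm to the free end of the base plate, keeping it flat on the plate all the way, not lifting it. Once it stands out there, take it by its metal (never grip the plaster), lift it straight up until its foot is about 10 cm above the base plate, and hold it there level and steady so that the undercuts can be judged by eye: your program finishes while the gripper is still holding it up. Do not knock the rod, do not tip the table over at any moment, and leave the other things on the bench where they are.

Things in the scene. Friction and masses are not known exactly. Their poses are not given: they have to be found in the camera images.
- surveyor: Dental surveyor, fixed. Flat base plate 160 (x) by 330 (y) by 18 mm thick, green rim. Origin: centre of the plate's underside, z up. +y runs along the plate to the steel column (22 mm dia, 308 mm high, at y = +140 mm); the -y end is the free end, open above. A green arm 20 mm wide, 215 to 235 mm above the bench, runs from the column to the spindle bearing (32 mm dia, x = 0, y = +55 mm).
- plate_top (a point): Centre of the surveyor's plate top, 18 mm above the bench; axes as the surveyor's. The surveying table's foot is flush with the free end's edge when its centre is at y = -127 mm, and with the long edges at x = +-42 mm. It is out at the free end, clear of rod and arm, when its centre lies between y = -80 and y = -135 mm.
- rod_tip (a point): Lower tip of the thin dark rod (4 mm dia, 22 mm long, above it a brass chuck 17 mm dia and a 10 mm spindle up to the bearing, whose underside is 199 mm above the bench). It hangs at the surveyor's x = 0, y = +55 mm, 78 to 98 mm above the bench, beside the cast's +y flank. The spindle's black top knob is 252 mm above the tip; the spindle slides stiffly (about 6 N).
- survey_table: Surveying table (cast holder), loose on the plate, one rigid piece, 0.5 to 0.8 kg with its cast, centre of mass near its axis. Origin: centre of the foot's underside, z up. Dark foot 75 mm dia, 12 mm high; neck 48 mm dia tapering to 34; steel top plate 58 (x) by 64 mm (y), 36 to 46 mm up; cast on it to 70 mm up. At the start it stands by the rod, its -y side (knob) towards the free end.
- clamp_knob (a point): Centre of the surveying table's black clamp knob: cylinder 16 mm dia, 18 mm long, axis along the table's y, at (0, -59, 54) mm in the table's frame; joined to the clamp jaw by a 6 mm screw, open air around and beneath it. It can be pinched from above and the table dragged by it; it does not turn.
- top_plate (a point): Centre of the surveying table's steel top plate, (0, 0, 41) mm in the table's frame, halfway up its 10 mm thickness. Its flat sides facing the table's +x and -x, 58 mm apart, are free for fingers; clamp jaws up to 62 mm high stand on its -y and +y edges.
- cast: Plaster cast of a toothed jaw, beige stone with off-white teeth, clamped rigidly on the surveying table: 52 mm along x, 48 mm along y, 24 mm high. Origin: centre of its underside, on the top plate; axes as the table's. Not to be gripped.
- spare_cast: Bystander: white plaster cast, 60 x 56 x 29 mm, loose on the bench beyond the plate's free end. Origin: centre of underside.
- denture: Bystander: denture in pink with white teeth on a blue and white block, 64 x 60 x 37 mm, loose on the bench beyond the plate's far long edge. Origin: centre of underside.
- handpiece: Bystander: black lab handpiece, 170 mm long along its x, 27 mm high, lying on the bench along the plate's near long edge. Origin: under its middle.
- wax_knife: Bystander: wax knife with wooden handle, 152 mm long along its x, 10 mm high, lying on the bench near the plate's near long edge. Origin: under its middle.
- bur_block: Bystander: white block with burs standing in it, 50 x 70 x 49 mm, loose on the bench beyond the column. Origin: centre of underside.
- jar: Bystander: amber glass jar with white cap, 52 mm dia, 65 mm high, on the bench beyond the plate's far long edge. Origin: centre of underside.
- mixing_bowl: Bystander: green mixing bowl, 116 mm dia, 62 mm high, on the bench to the left. Origin: centre of underside.

How it is judged:
By the outcome, as a careful person would: the job done as asked, in the order asked, and still so for the second after the job is handed in, while the arm keeps its last pose, push and grip.
It also fails if it takes over 58 s, if anything falls off the work surface, if the arm or the gripper's body presses on something with over 40 N, if the wrist force passes 120 N, or if a joint passes its speed limit or range.

## Working session

There is one attempt and no reset: what is moved stays moved. The work goes in short steps, Python scripts to look and compute and a tool call to move; the robot and the scene stay as the last step left them, time stands still between calls to the robot, and variables do not carry over. Pictures are saved under pics/ and viewed, at most 10 in all, crops included, and the job is handed in when it is done.

Besides the shell and the picture viewer there is one more tool, called after "Emit:" as a command line: name --argument value ..., lists and objects as JSON in quotes. send_rows: Moves the arm, as the interface text tells. Its arguments: {"type":"object","properties":{"moves":{"type":"array"}},"required":["moves"]}

```bash
mkdir -p pics; ls
python3 - <<'E'
from cell import robot,capture,get_calibration
import cv2,numpy as np
for n in("side","top"):
    cv2.imwrite(f"pics/{n}0.png",cv2.cvtColor(capture(n),cv2.COLOR_RGB2BGR))
    c=get_calibration(n);print(n,np.round(c["intrinsics"],1).tolist(),np.round(c["cam_to_world"],3).tolist(),[k for k in c])
s=robot.get_state();print({k:np.round(v,3).tolist() for k,v in s.items()})
E
```

```text
pics
side [[590.5, 0.0, 322.2], [0.0, 590.5, 228.5], [0.0, 0.0, 1.0]] [[0.908, 0.31, -0.28, 0.272], [-0.418, 0.69, -0.591, -0.536], [0.01, 0.654, 0.757, 0.934], [0.0, 0.0, 0.0, 1.0]] ['intrinsics', 'cam_to_world']
top [[494.7, 0.0, 322.6], [0.0, 494.7, 232.7], [0.0, 0.0, 1.0]] [[0.067, 0.978, -0.2, 0.372], [-0.998, 0.064, -0.018, 0.135], [-0.005, 0.2, 0.98, 1.039], [0.0, 0.0, 0.0, 1.0]] ['intrinsics', 'cam_to_world']
{'clock': 0.1, 'qpos': [1.104, 0.478, 0.022, 1.556, -0.012, 1.109, -0.083], 'joint_vel': [0.0, -0.001, -0.001, -0.002, -0.001, -0.001, -0.0], 'effort': [0.004, -59.776, 1.614, -28.196, 0.013, 0.005, -0.0], 'position': [0.237, -0.632, 0.303], 'tool_rot': [-3.09, -0.56, 0.001], 'force': [-0.171, 0.306, -0.295], 'torque': [0.012, -0.014, -0.01], 'gripper_force': 0.0, 'gripper_width': 0.085}
```

View pics/side0.png

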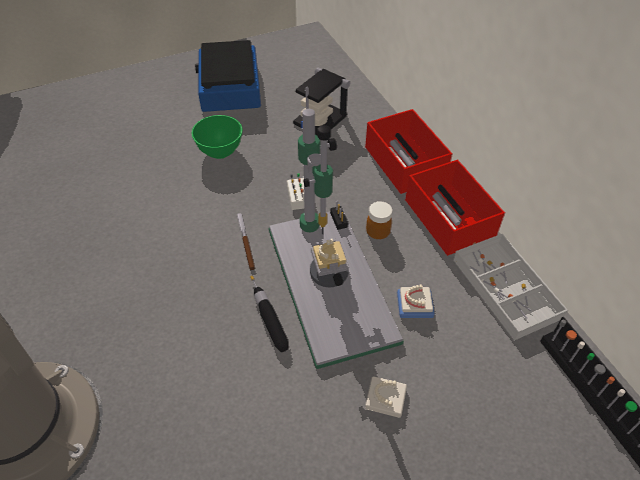

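View pics/top0.png

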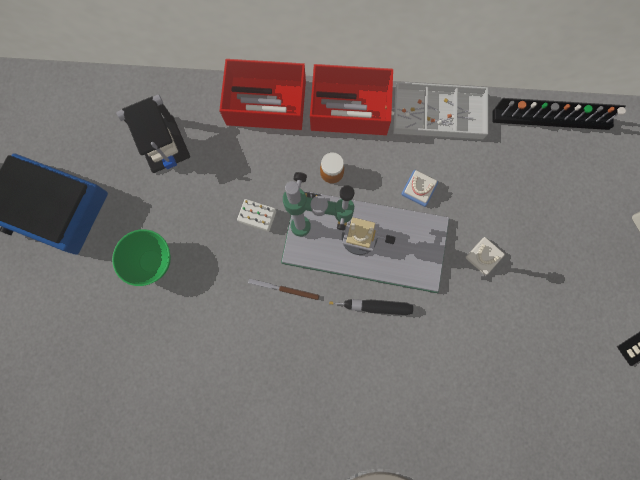

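Side: plate corners about (270,226), (318,363), (402,343); cast at (328,255), rod near (322,225). Top: plate (283,264)–(449,214), cast (361,234), black knob (390,240), spindle arm (346,205), spare cast (486,257). I'll zoom in on both.

Run:
```python
import cv2,numpy as np
a=cv2.imread("pics/top0.png")[170:310,270:470];b=cv2.imread("pics/side0.png")[190:370,255:415]
cv2.imwrite("pics/z0.png",np.hstack([cv2.resize(a,None,fx=2.2,fy=2.2,interpolation=2)[:300] if 0 else cv2.copyMakeBorder(cv2.resize(a,None,fx=2,fy=2,interpolation=2),0,260,0,0,0),cv2.resize(b,None,fx=2.4,fy=3,interpolation=2)]))
```

```text
(no output)
```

View pics/z0.png

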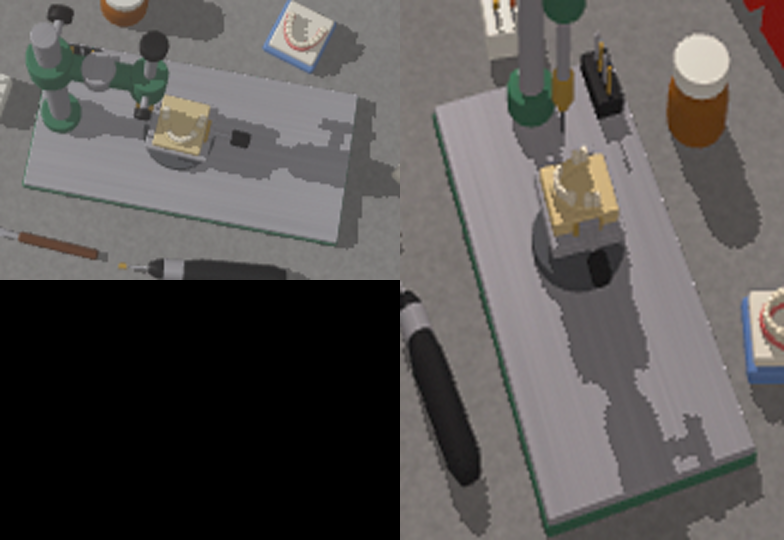

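Zoom shows plate corners in top (282,263), (438.5,291), (448.5,218.5); in side (269.6,228.3), (316.7,364), (402.5,340.7). The knob is at top (390,239.5) and side (338,279.3), and the foot is visible.

```bash
cat > h.py <<'E'
from cell import robot,capture,get_calibration
import cv2,numpy as np
def ray(n,p,c=None):
    c=c or get_calibration(n);T=np.array(c["cam_to_world"])
    u,v,_=np.linalg.inv(c["intrinsics"])@[p[0],p[1],1]
    d=T[:3,:3]@[u,-v,-1];return T[:3,3],d/np.linalg.norm(d)
def onz(n,p,z):
    o,d=ray(n,p);return o+d*(z-o[2])/d[2]
def tri(obs):
    A=np.zeros((3,3));b=np.zeros(3);R=[ray(n,p) for n,p in obs]
    for o,d in R:
        M=np.eye(3)-np.outer(d,d);A+=M;b+=M@o
    x=np.linalg.solve(A,b);return x,[np.linalg.norm(np.cross(d,x-o)) for o,d in R]
def darkblob(im,r,th=45):
    x0,y0,x1,y1=r;m=(im[y0:y1,x0:x1].max(2)<th).astype(np.uint8)
    k,l,s,c=cv2.connectedComponentsWithStats(m);i=1+s[1:,4].argmax();return c[i]+[x0,y0],s[i]
E
python3 - <<'E'
from h import *
np.set_printoptions(precision=4,suppress=True)
for n,P in(("top",[(282,263),(438.5,291),(448.5,218.5)]),("side",[(269.6,228.3),(316.7,364),(402.5,340.7)])):
    q=np.array([onz(n,p,.018)[:2] for p in P]);e=q[1]-q[0];f=q[2]-q[1]
    # column near -> free near is -y ; free near->free far is across
    print(n,q.tolist(),"len",np.linalg.norm(e),np.linalg.norm(f),"ang -y",np.arctan2(e[1],e[0]),"across",np.arctan2(f[1],f[0]),"ctr",(q[0]+q[2])/2)
T=cv2.imread("pics/top0.png");S=cv2.imread("pics/side0.png")
kt,a=darkblob(T,(380,230,400,250));ks,b=darkblob(S,(328,268,346,290))
print(kt,a,ks,b,tri([("top",kt),("side",ks)]))
# cast mask (beige)
for n,I,r in(("top",T,(335,205,395,265)),("side",S,(300,230,360,280))):
    h=cv2.cvtColor(I,cv2.COLOR_BGR2HSV)[r[1]:r[3],r[0]:r[2]]
    m=((h[...,0]>14)&(h[...,0]<30)&(h[...,1]>50)&(h[...,2]>90)).astype(np.uint8)
    k,l,s,c=cv2.connectedComponentsWithStats(m);i=1+s[1:,4].argmax()
    rect=cv2.minAreaRect(np.argwhere(l==i)[:,::-1].astype(np.float32))
    print(n,c[i]+r[:2],s[i],rect,onz(n,c[i]+r[:2],.08))
E
```

```text
top [[0.5098968997759137, 0.23318389795827701], [0.4733000257064002, -0.09273009103070792], [0.6278151827900061, -0.11080123063877623]] len 0.3279622835180473 0.15556831250388276 ang -y -1.682617885485221 across -0.11642492595532766 ctr [0.5689 0.0612]
side [[0.5124666557087116, 0.2229838570119319], [0.47396558776368847, -0.09593610573759354], [0.6303700334070839, -0.11713796797510667]] len 0.32123554422427475 0.15783494410096996 ang -y -1.6909382166235358 across -0.13473662697049346 ctr [0.5714 0.0529]Traceback (most recent call last):
  File "<stdin>", line 8, in <module>
  File "h.py", line 16, in darkblob
    k,l,s,c=cv2.connectedComponentsWithStats(m);i=1+s[1:,4].argmax();return c[i]+[x0,y0],s[i]
                                                    ~~~~~~~~~~~~~~^^
ValueError: attempt to get argmax of an empty sequence
```

Run:
```python
from h import *
np.set_printoptions(precision=4,suppress=True)
T=cv2.imread("pics/top0.png");S=cv2.imread("pics/side0.png")
print(T[239,390],S[279,338])
kt,a=darkblob(T,(380,230,400,250),60);ks,b=darkblob(S,(330,268,346,290),60)
print(kt,a,ks,b,tri([("top",kt),("side",ks)]))
for n,I,r in(("top",T,(335,205,395,265)),("side",S,(300,230,360,280))):
    h=cv2.cvtColor(I,cv2.COLOR_BGR2HSV)[r[1]:r[3],r[0]:r[2]]
    m=((h[...,0]>14)&(h[...,0]<30)&(h[...,1]>50)&(h[...,2]>90)).astype(np.uint8)
    k,l,s,c=cv2.connectedComponentsWithStats(m);i=1+s[1:,4].argmax()
    rect=cv2.minAreaRect(np.argwhere(l==i)[:,::-1].astype(np.float32))
    print(n,c[i]+r[:2],s[i],rect,onz(n,c[i]+r[:2],.08))
```

```text
[48 47 49] [24 24 26]
[389.7692 239.3077] [ 5  5 10  9 65] [337.1624 278.6142] [  0   3  16  16 197] (array([0.5649, 0.0177, 0.0711]), [np.float64(0.0006550655897262301), np.float64(0.0006550655897262705)])
top [360.7657 232.288 ] [ 11  13  30  30 559] ((26.382354736328125, 27.47058868408203), (26.193845748901367, 25.951311111450195), 14.03624439239502) [0.5729 0.0767 0.08  ]
side [329.0549 254.1632] [ 13  10  33  29 619] ((28.900001525878906, 24.200000762939453), (28.144268035888672, 28.144268035888672), 71.56504821777344) [0.5729 0.068  0.08  ]
```

Emit:
send_rows --moves '[{"dx":0.0243,"dy":-0.0224,"dz":0.0},{"dx":0.0243,"dy":-0.0224},{"dx":0.0243,"dy":-0.0224},{"dx":0.0243,"dy":-0.0224},{"dx":0.0243,"dy":-0.0224},{"dx":0.0243,"dy":-0.0224},{"dx":0.0243,"dy":-0.0224},{"dx":0.0243,"dy":-0.0224}]'

```text
invalid input at $.moves[0]: expected keys dx, dy, dz, ax, ay, az, gripper
```

Emit:
send_rows --moves '[{"dx":0.0243,"dy":-0.0224,"dz":0.0},{"dx":0.0243,"dy":-0.0224},{"dx":0.0243,"dy":-0.0224},{"dx":0.0243,"dy":-0.0224},{"dx":0.0243,"dy":-0.0224},{"dx":0.0243,"dy":-0.0224},{"dx":0.0243,"dy":-0.0224},{"az":-0.1}]'

```text
invalid input at $.moves[0]: expected keys dx, dy, dz, ax, ay, az, gripper
```

Emit:
send_rows --moves '[{"az":-0.12},{"az":-0.12},{"az":-0.12},{"az":-0.12},{"az":-0.12},{"az":-0.12},{"az":-0.12},{"az":-0.12}]'

```text
invalid input at $.moves[0]: expected keys dx, dy, dz, ax, ay, az, gripper
```

All keys are needed in each row.

Emit:
send_rows --moves '[{"dx":0.0243,"dy":-0.0224,"dz":0,"ax":0,"ay":0,"az":0,"gripper":0.085},{"dx":0.0243,"dy":-0.0224,"dz":0,"ax":0,"ay":0,"az":0,"gripper":0.085},{"dx":0.0243,"dy":-0.0224,"dz":0,"ax":0,"ay":0,"az":0,"gripper":0.085},{"dx":0.0243,"dy":-0.0224,"dz":0,"ax":0,"ay":0,"az":0,"gripper":0.085},{"dx":0.0243,"dy":-0.0224,"dz":0,"ax":0,"ay":0,"az":0,"gripper":0.085},{"dx":0.0243,"dy":-0.0224,"dz":0,"ax":0,"ay":0,"az":0,"gripper":0.085},{"dx":0.0243,"dy":-0.0224,"dz":0,"ax":0,"ay":0,"az":0,"gripper":0.085},{"dx":0.0243,"dy":-0.0224,"dz":0,"ax":0,"ay":0,"az":0,"gripper":0.085}]'

```text
clock: 0.77
position: [0.3564, -0.3943, 0.3036]
tool_rot: [-3.091, -0.56, 0.001]
force: [0.5, 0.5, -0.1]
gripper_width: 0.0849
gripper_force: 0.0
```

Emit:
send_rows --moves '[{"dx":0.0243,"dy":-0.0224,"dz":0,"ax":0,"ay":0,"az":0,"gripper":0.085},{"dx":0.0243,"dy":-0.0224,"dz":0,"ax":0,"ay":0,"az":0,"gripper":0.085},{"dx":0.0243,"dy":-0.0224,"dz":0,"ax":0,"ay":0,"az":0,"gripper":0.085},{"dx":0.0243,"dy":-0.0224,"dz":0,"ax":0,"ay":0,"az":0,"gripper":0.085},{"dx":0.0243,"dy":-0.0224,"dz":0,"ax":0,"ay":0,"az":0,"gripper":0.085},{"dx":0.0243,"dy":-0.0224,"dz":0,"ax":0,"ay":0,"az":0,"gripper":0.085},{"dx":0.0243,"dy":-0.0224,"dz":0,"ax":0,"ay":0,"az":0,"gripper":0.085},{"dx":0.0,"dy":0.0,"dz":0,"ax":0,"ay":0,"az":-0.1,"gripper":0.085}]'

```text
clock: 1.43
position: [0.4632, -0.1825, 0.304]
tool_rot: [-3.054, -0.725, -0.004]
force: [0.1, 0.2, -0.4]
gripper_width: 0.0848
gripper_force: 0.0
```

Emit:
send_rows --moves '[{"dx":0,"dy":0,"dz":0,"ax":0,"ay":0,"az":-0.12,"gripper":0.085},{"dx":0,"dy":0,"dz":0,"ax":0,"ay":0,"az":-0.12,"gripper":0.085},{"dx":0,"dy":0,"dz":0,"ax":0,"ay":0,"az":-0.12,"gripper":0.085},{"dx":0,"dy":0,"dz":0,"ax":0,"ay":0,"az":-0.12,"gripper":0.085},{"dx":0,"dy":0,"dz":0,"ax":0,"ay":0,"az":-0.12,"gripper":0.085},{"dx":0,"dy":0,"dz":0,"ax":0,"ay":0,"az":-0.12,"gripper":0.085},{"dx":0,"dy":0,"dz":0,"ax":0,"ay":0,"az":-0.12,"gripper":0.085},{"dx":0,"dy":0,"dz":0,"ax":0,"ay":0,"az":-0.12,"gripper":0.085}]'

```text
clock: 2.1
position: [0.46, -0.1894, 0.3036]
tool_rot: [-2.377, -2.053, 0.001]
force: [-0.6, -0.1, -0.3]
gripper_width: 0.085
gripper_force: 0.0
```

Run:
```python
from h import *
c=get_calibration("wrist");print(np.round(c["intrinsics"],1).tolist(),np.round(c["cam_to_world"],4).tolist())
cv2.imwrite("pics/w1.png",cv2.cvtColor(capture("wrist"),cv2.COLOR_RGB2BGR))
```

```text
[[341.6, 0.0, 319.2], [0.0, 341.6, 243.9], [0.0, 0.0, 1.0]] [[0.9894, 0.1401, 0.0389, 0.4692], [-0.1454, 0.9561, 0.2545, -0.1252], [-0.0015, -0.2575, 0.9663, 0.3727], [0.0, 0.0, 0.0, 1.0]]
```

View pics/w1.png

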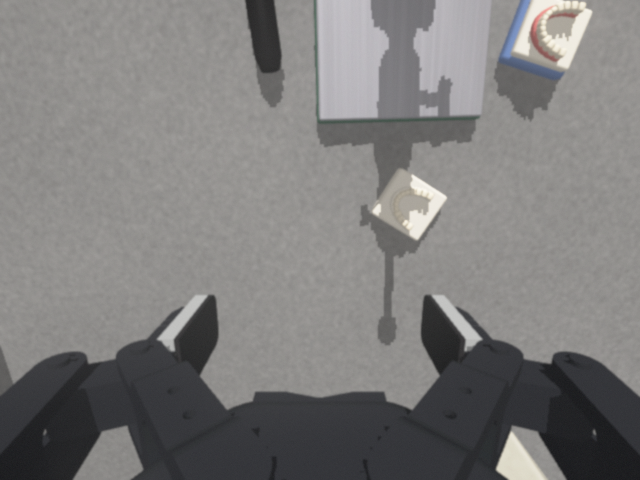

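The wrist view shows the plate's free end (rows 120), the denture and the spare cast; the table is not in view yet. The wrist camera would come close to the spindle bearing in an upright pose, so I tilt the tool 20° (leaning to the free end) for the knob pinch.

Emit:
send_rows --moves '[{"dx":0,"dy":0,"dz":0,"ax":0,"ay":0.1167,"az":0,"gripper":0.085},{"dx":0,"dy":0,"dz":0,"ax":0,"ay":0.1167,"az":0,"gripper":0.085},{"dx":0,"dy":0,"dz":0,"ax":0,"ay":0.1167,"az":0,"gripper":0.085}]'

```text
clock: 2.4
position: [0.4609, -0.189, 0.3047]
tool_rot: [-2.191, -1.878, -0.395]
force: [-0.7, -0.2, -1.0]
gripper_width: 0.0848
gripper_force: 0.0
```

Emit:
send_rows --moves '[{"dx":0.0156,"dy":0.0092,"dz":0.0174,"ax":0,"ay":0,"az":0,"gripper":0.085},{"dx":0.0156,"dy":0.0092,"dz":0.0174,"ax":0,"ay":0,"az":0,"gripper":0.085},{"dx":0.0156,"dy":0.0092,"dz":0.0174,"ax":0,"ay":0,"az":0,"gripper":0.085},{"dx":0.0156,"dy":0.0092,"dz":0.0174,"ax":0,"ay":0,"az":0,"gripper":0.085},{"dx":0.0156,"dy":0.0092,"dz":0.0174,"ax":0,"ay":0,"az":0,"gripper":0.085},{"dx":0.0156,"dy":0.0092,"dz":0.0174,"ax":0,"ay":0,"az":0,"gripper":0.085},{"dx":0.0156,"dy":0.0092,"dz":0.0174,"ax":0,"ay":0,"az":0,"gripper":0.085},{"dx":0.0156,"dy":0.0092,"dz":0.0174,"ax":0,"ay":0,"az":0,"gripper":0.085}]'

```text
clock: 3.07
position: [0.5584, -0.0367, 0.2151]
tool_rot: [-2.194, -1.877, -0.386]
force: [0.2, -1.1, 0.5]
gripper_width: 0.0849
gripper_force: 0.0
```

Run:
```python
from h import *
s=robot.get_state();print(s["qpos"],s["position"],s["tool_rot"])
cv2.imwrite("pics/w2.png",cv2.cvtColor(capture("wrist"),cv2.COLOR_RGB2BGR))
```

```text
[ 0.46926998  0.45107368 -0.45463978  1.90535945 -0.21707361  0.80435517
  0.05187819] [ 0.55838656 -0.03667093  0.21511826] [-2.19431666 -1.87734918 -0.38645002]
```

View pics/w2.png

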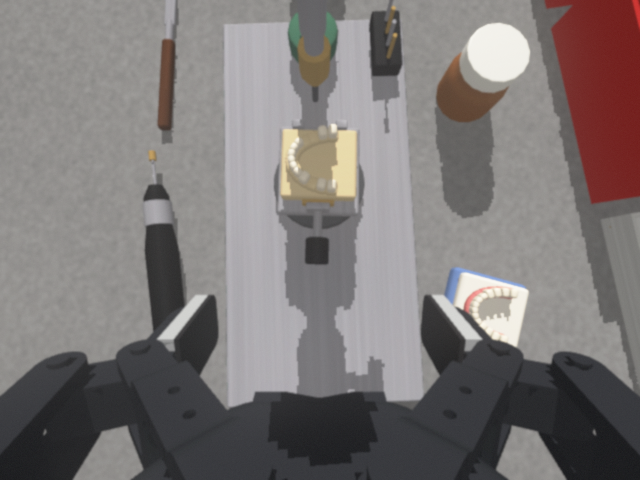

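The wrist view shows the table nicely aligned with the tool: knob centre (317,250), screw root (318,210), rod tip (315,97) just beyond the cast, and the plate's long edges parallel to the view.

Run:
```python
from h import *
np.set_printoptions(precision=4,suppress=True)
from scipy.spatial.transform import Rotation as Ro
W=cv2.imread("pics/w2.png")
k,s=darkblob(W,(295,228,340,272),50);print(k,s)
K=onz("wrist",k,.0715);print("knob",K)
a=onz("wrist",(318,212),.072);b=onz("wrist",(317,238),.072);d=a-b;print("screw yaw",np.arctan2(d[1],d[0])-np.pi/2)
e=[onz("wrist",p,.064) for p in((277,213),(359,213))];d=e[1]-e[0];print("topplate -y edge yaw",np.arctan2(d[1],d[0]),np.linalg.norm(d))
e=[onz("wrist",p,.018) for p in((224,24),(228,404),(408,60),(422,400))];d=e[0]-e[1];print("plate yaw",np.arctan2(d[1],d[0])-np.pi/2, e)
st=robot.get_state();R=Ro.from_rotvec(st["tool_rot"]).as_matrix();print(R)
dy=K/np.linalg.norm(K)*0;G=K-.002*np.array([.13,.99,0]);print("to grasp, tool axes",R.T@(G-.054*R[:,2]-st["position"]))
```

```text
[324.     251.6667] [28 23  3  2  3]
knob [0.5694 0.0201 0.0715]
screw yaw -0.18719788435165086
topplate -y edge yaw -0.15019976888173334 0.057689659251959687
plate yaw -0.11390876144143403 [array([0.5133, 0.237 , 0.018 ]), array([ 0.4764, -0.0854,  0.018 ]), array([0.6686, 0.1791, 0.018 ]), array([ 0.63  , -0.1052,  0.018 ])]
[[ 0.141   0.9888  0.0492]
 [ 0.9276 -0.1493  0.3424]
 [ 0.3459 -0.0027 -0.9383]]
to grasp, tool axes [-0.0016  0.0027  0.0971]
```

Emit:
send_rows --moves '[{"dx":0,"dy":-0.001,"dz":0.02,"ax":0,"ay":0,"az":0,"gripper":0.085},{"dx":0,"dy":-0.001,"dz":0.02,"ax":0,"ay":0,"az":0,"gripper":0.06},{"dx":0,"dy":0,"dz":0.02,"ax":0,"ay":0,"az":0,"gripper":0.05},{"dx":0,"dy":0,"dz":0.02,"ax":0,"ay":0,"az":0,"gripper":0.05},{"dx":0,"dy":0,"dz":0.016,"ax":0,"ay":0,"az":0,"gripper":0.05},{"dx":0,"dy":0,"dz":0,"ax":0,"ay":0,"az":0,"gripper":0.05},{"dx":0,"dy":0,"dz":0,"ax":0,"ay":0,"az":0,"gripper":0.05}]'

```text
clock: 3.7
position: [0.5605, -0.0045, 0.1252]
tool_rot: [-2.192, -1.879, -0.385]
force: [-0.4, -0.4, 0.3]
gripper_width: 0.0498
gripper_force: 0.0
```

Run:
```python
from h import *
cv2.imwrite("pics/w3.png",cv2.cvtColor(capture("wrist"),cv2.COLOR_RGB2BGR))
```

```text
(no output)
```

View pics/w3.png

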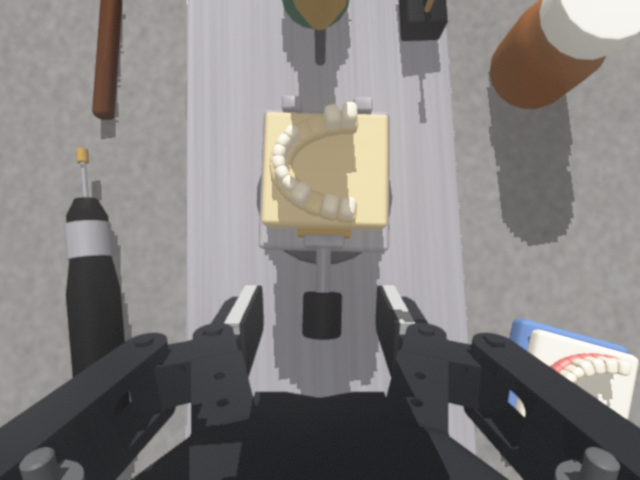

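The fingers straddle the knob (x 303–341, y 290–338) symmetrically, pads at x≈250 and 390. A small advance, then close.

Emit:
send_rows --moves '[{"dx":0.002,"dy":0,"dz":0.0035,"ax":0,"ay":0,"az":0,"gripper":0.03},{"dx":0,"dy":0,"dz":0,"ax":0,"ay":0,"az":0,"gripper":0.02},{"dx":0,"dy":0,"dz":0,"ax":0,"ay":0,"az":0,"gripper":0.01},{"dx":0,"dy":0,"dz":0,"ax":0,"ay":0,"az":0,"gripper":0.005},{"dx":0,"dy":0,"dz":0,"ax":0,"ay":0,"az":0,"gripper":0.0},{"dx":0,"dy":0,"dz":0,"ax":0,"ay":0,"az":0,"gripper":0.0}]'

```text
clock: 4.25
position: [0.562, -0.0019, 0.124]
tool_rot: [-2.193, -1.881, -0.389]
force: [-1.3, -1.9, 6.5]
gripper_width: 0.014
gripper_force: 58.4
```

Emit:
send_rows --moves '[{"dx":0,"dy":0,"dz":0,"ax":0,"ay":0,"az":0,"gripper":0.0},{"dx":0,"dy":0,"dz":0,"ax":0,"ay":0,"az":0,"gripper":0.0},{"dx":0,"dy":0,"dz":0,"ax":0,"ay":0,"az":0,"gripper":0.0}]'

```text
clock: 4.5
position: [0.5621, -0.0019, 0.1241]
tool_rot: [-2.193, -1.881, -0.389]
force: [-1.9, -0.8, 6.3]
gripper_width: 0.0142
gripper_force: 58.4
```

Run:
```python
from h import *
s=robot.get_state();print({k:np.round(s[k],4) for k in("position","tool_rot","force","torque","gripper_width")})
cv2.imwrite("pics/w4.png",cv2.cvtColor(capture("wrist"),cv2.COLOR_RGB2BGR))
S=cv2.cvtColor(capture("side"),cv2.COLOR_RGB2BGR);cv2.imwrite("pics/s4.png",cv2.resize(S[170:370,230:430],None,fx=3,fy=3))
```

```text
{'position': array([ 0.5621, -0.0019,  0.1241]), 'tool_rot': array([-2.1926, -1.8815, -0.389 ]), 'force': array([-1.8754, -0.8141,  6.2662]), 'torque': array([-0.1233,  0.2729,  0.0781]), 'gripper_width': np.float64(0.0142)}
```

View pics/w4.png

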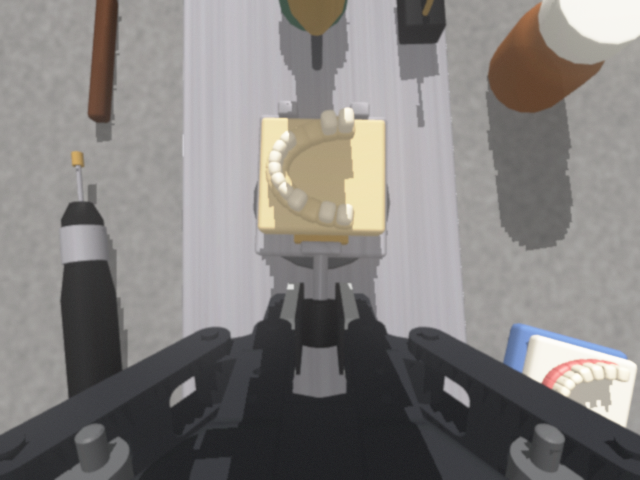

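Both pads sit on the black knob sides (x 300–342, row 320), and the cast and rod are undisturbed. Now I drag slowly along the plate's -y.

Emit:
send_rows --moves '[{"dx":-0.0018,"dy":0.0001,"dz":-0.0013,"ax":0,"ay":0,"az":0,"gripper":0.0},{"dx":-0.003,"dy":0.0001,"dz":-0.0011,"ax":0,"ay":0,"az":0,"gripper":0.0},{"dx":-0.0047,"dy":0.0002,"dz":-0.0017,"ax":0,"ay":0,"az":0,"gripper":0.0},{"dx":-0.0047,"dy":0.0002,"dz":-0.0017,"ax":0,"ay":0,"az":0,"gripper":0.0},{"dx":-0.0047,"dy":0.0002,"dz":-0.0017,"ax":0,"ay":0,"az":0,"gripper":0.0},{"dx":-0.0047,"dy":0.0002,"dz":-0.0017,"ax":0,"ay":0,"az":0,"gripper":0.0}]'

```text
clock: 5.1
position: [0.5586, -0.0269, 0.1238]
tool_rot: [-2.191, -1.881, -0.388]
force: [0.4, 4.2, 1.4]
gripper_width: 0.0141
gripper_force: 58.6
```

Emit:
send_rows --moves '[{"dx":-0.0047,"dy":0.0002,"dz":-0.0016,"ax":0,"ay":0,"az":0,"gripper":0.0},{"dx":-0.0047,"dy":0.0002,"dz":-0.0016,"ax":0,"ay":0,"az":0,"gripper":0.0},{"dx":-0.0047,"dy":0.0002,"dz":-0.0016,"ax":0,"ay":0,"az":0,"gripper":0.0},{"dx":-0.0047,"dy":0.0002,"dz":-0.0017,"ax":0,"ay":0,"az":0,"gripper":0.0},{"dx":-0.0047,"dy":0.0002,"dz":-0.0017,"ax":0,"ay":0,"az":0,"gripper":0.0},{"dx":-0.0047,"dy":0.0002,"dz":-0.0017,"ax":0,"ay":0,"az":0,"gripper":0.0},{"dx":-0.0047,"dy":0.0002,"dz":-0.0017,"ax":0,"ay":0,"az":0,"gripper":0.0},{"dx":-0.0047,"dy":0.0002,"dz":-0.0017,"ax":0,"ay":0,"az":0,"gripper":0.0}]'

```text
clock: 5.77
position: [0.5543, -0.0666, 0.1235]
tool_rot: [-2.191, -1.881, -0.388]
force: [0.4, 5.3, 2.4]
gripper_width: 0.0136
gripper_force: 58.7
```

Emit:
send_rows --moves '[{"dx":-0.0047,"dy":0.0002,"dz":-0.0017,"ax":0,"ay":0,"az":0,"gripper":0.0},{"dx":-0.0047,"dy":0.0002,"dz":-0.0017,"ax":0,"ay":0,"az":0,"gripper":0.0},{"dx":-0.0047,"dy":0.0002,"dz":-0.0017,"ax":0,"ay":0,"az":0,"gripper":0.0},{"dx":-0.0047,"dy":0.0002,"dz":-0.0017,"ax":0,"ay":0,"az":0,"gripper":0.0},{"dx":-0.0047,"dy":0.0002,"dz":-0.0017,"ax":0,"ay":0,"az":0,"gripper":0.0},{"dx":-0.0047,"dy":0.0002,"dz":-0.0017,"ax":0,"ay":0,"az":0,"gripper":0.0},{"dx":-0.0047,"dy":0.0002,"dz":-0.0017,"ax":0,"ay":0,"az":0,"gripper":0.0},{"dx":-0.0047,"dy":0.0002,"dz":-0.0017,"ax":0,"ay":0,"az":0,"gripper":0.0}]'

```text
clock: 6.43
position: [0.5497, -0.1062, 0.1234]
tool_rot: [-2.191, -1.881, -0.388]
force: [-0.3, 5.8, 1.6]
gripper_width: 0.0139
gripper_force: 58.7
```

Emit:
send_rows --moves '[{"dx":-0.0047,"dy":0.0002,"dz":-0.0017,"ax":0,"ay":0,"az":0,"gripper":0.0},{"dx":-0.004,"dy":0.0002,"dz":-0.0015,"ax":0,"ay":0,"az":0,"gripper":0.0},{"dx":-0.003,"dy":0.0001,"dz":-0.0011,"ax":0,"ay":0,"az":0,"gripper":0.0},{"dx":0,"dy":0,"dz":0,"ax":0,"ay":0,"az":0,"gripper":0.0},{"dx":0,"dy":0,"dz":0,"ax":0,"ay":0,"az":0,"gripper":0.0}]'

```text
clock: 6.85
position: [0.5483, -0.119, 0.1235]
tool_rot: [-2.192, -1.881, -0.388]
force: [-1.1, 4.3, 5.1]
gripper_width: 0.0137
gripper_force: 59.2
```

Run:
```python
from h import *
s=robot.get_state();print({k:np.round(s[k],4) for k in("position","tool_rot","force","torque","gripper_width")})
cv2.imwrite("pics/w5.png",cv2.cvtColor(capture("wrist"),cv2.COLOR_RGB2BGR))
```

```text
{'position': array([ 0.5483, -0.119 ,  0.1235]), 'tool_rot': array([-2.192 , -1.8807, -0.3877]), 'force': array([-1.115 ,  4.261 ,  5.1358]), 'torque': array([0.7781, 0.1701, 0.1459]), 'gripper_width': np.float64(0.0137)}
```

View pics/w5.png

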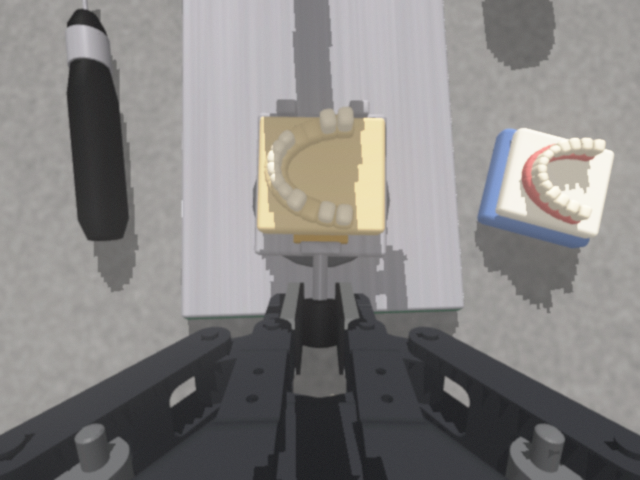

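The table came along rigidly: the cast sits the same in view, the plate's free edge is at row 312, and the foot edge (row ~265) is inside it. Release and back off along the tool axis, then straighten.

Emit:
send_rows --moves '[{"dx":0,"dy":0,"dz":0,"ax":0,"ay":0,"az":0,"gripper":0.045},{"dx":0,"dy":0,"dz":0,"ax":0,"ay":0,"az":0,"gripper":0.045},{"dx":0,"dy":0,"dz":0,"ax":0,"ay":0,"az":0,"gripper":0.045},{"dx":0,"dy":0,"dz":-0.015,"ax":0,"ay":0,"az":0,"gripper":0.045},{"dx":0,"dy":0,"dz":-0.03,"ax":0,"ay":0,"az":0,"gripper":0.06},{"dx":0,"dy":0,"dz":-0.035,"ax":0,"ay":0,"az":0,"gripper":0.085},{"dx":0,"dy":0,"dz":-0.035,"ax":0,"ay":0,"az":0,"gripper":0.085},{"dx":0,"dy":0,"dz":-0.02,"ax":0,"ay":-0.11,"az":0,"gripper":0.085}]'

```text
clock: 7.57
position: [0.5404, -0.1718, 0.2517]
tool_rot: [-2.269, -1.927, -0.271]
force: [-0.7, -0.9, -1.3]
gripper_width: 0.0849
gripper_force: 0.0
```

Emit:
send_rows --moves '[{"dx":0,"dy":0,"dz":0,"ax":0,"ay":-0.12,"az":0,"gripper":0.085},{"dx":0,"dy":0,"dz":0,"ax":0,"ay":-0.12,"az":0,"gripper":0.085},{"dx":0,"dy":0,"dz":0,"ax":0,"ay":0,"az":0,"gripper":0.085}]'

```text
clock: 7.82
position: [0.5428, -0.1602, 0.2514]
tool_rot: [2.372, 2.052, -0.001]
force: [1.2, 1.1, 0.5]
gripper_width: 0.0852
gripper_force: 0.0
```

Run:
```python
from h import *
from scipy.spatial.transform import Rotation as Ro
np.set_printoptions(precision=4,suppress=True)
s=robot.get_state();R=Ro.from_rotvec(s["tool_rot"]).as_matrix();print(s["position"],R,s["force"])
W=cv2.cvtColor(capture("wrist"),cv2.COLOR_RGB2BGR)
T=cv2.cvtColor(capture("top"),cv2.COLOR_RGB2BGR);S=cv2.cvtColor(capture("side"),cv2.COLOR_RGB2BGR)
for n,I in(("w",W),("t",T),("s",S)): cv2.imwrite(f"pics/{n}6.png",I)
```

```text
[ 0.5428 -0.1602  0.2514] [[ 0.144   0.9896  0.0026]
 [ 0.9896 -0.144  -0.0039]
 [-0.0035  0.0031 -1.    ]] [1.236  1.0801 0.4986]
```

View pics/w6.png

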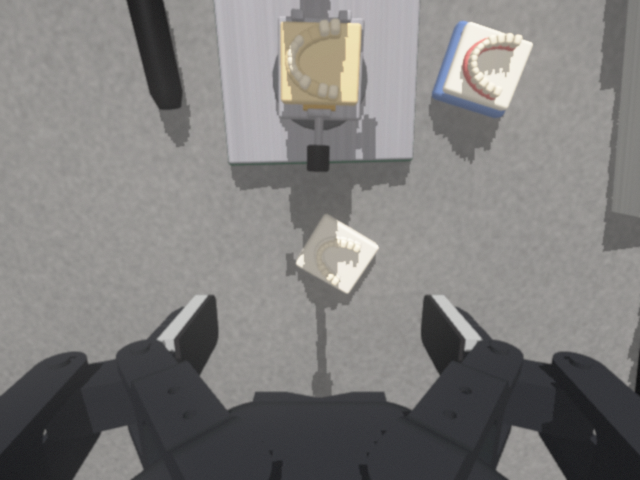

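The wrist view shows the table free-standing near the plate's end: top-plate front corners (278,120) and (361,119), knob (318,158), free-edge corners (230,163) and (411,160), spare cast untouched at (337,253).

Run:
```python
from h import *
np.set_printoptions(precision=4,suppress=True)
W,T,S=[cv2.imread(f"pics/{n}6.png") for n in "wts"]
f=lambda n,p,z:onz(n,p,z)
a,b=f("wrist",(278,120),.064),f("wrist",(361,119),.064);d=b-a;y=np.arctan2(d[1],d[0])
print("plate edge yaw",y,np.linalg.norm(d),"centre",(a+b)/2+.032*np.array([-np.sin(y),np.cos(y),0]))
k,s=darkblob(W,(300,140,336,178),60);print("wk",k,s,f("wrist",k,.074))
c,d=f("wrist",(230,163),.018),f("wrist",(411,160),.018);print("free mid",(c+d)/2,np.linalg.norm(d-c))
def cast(n,I,r,z=.08):
    h=cv2.cvtColor(I,cv2.COLOR_BGR2HSV)[r[1]:r[3],r[0]:r[2]]
    m=((h[...,0]>14)&(h[...,0]<30)&(h[...,1]>50)&(h[...,2]>90)).astype(np.uint8)
    k,l,s,c=cv2.connectedComponentsWithStats(m);i=1+s[1:,4].argmax()
    q=c[i]+r[:2];print(n,q,s[i],f(n,q,z));return q
cast("wrist",W,(260,5,380,125));t=cast("top",T,(380,205,460,275));u=cast("side",S,(310,270,390,350))
print(tri([("top",t),("side",u)]))
```

```text
plate edge yaw -0.14088831194064974 0.05842642786943093 centre [ 0.5581 -0.046   0.064 ]
wk [317.7641 157.9903] [  7   6  22  25 513] [ 0.5485 -0.1034  0.074 ]
free mid [ 0.5498 -0.1072  0.018 ] 0.15500602948718784
wrist [321.1801  64.4178] [  21   17   80   89 5570] [ 0.5595 -0.0467  0.08  ]
top [418.7835 242.9777] [ 24  23  30  31 582] [ 0.5589 -0.0384  0.08  ]
side [349.25   291.4062] [34 18 11  7 32] [ 0.5699 -0.0216  0.08  ]
(array([ 0.5582, -0.0351,  0.1027]), [np.float64(0.0036991583029665617), np.float64(0.003699158302966479)])
```

Emit:
send_rows --moves '[{"dx":0.0295,"dy":-0.0006,"dz":0,"ax":0,"ay":0,"az":0,"gripper":0.085},{"dx":0.0295,"dy":-0.0006,"dz":0.01,"ax":0,"ay":0,"az":0,"gripper":0.085},{"dx":0.0295,"dy":-0.0006,"dz":0.02,"ax":0,"ay":0,"az":0,"gripper":0.085},{"dx":0.0295,"dy":-0.0006,"dz":0.025,"ax":0,"ay":0,"az":0,"gripper":0.085},{"dx":0,"dy":0,"dz":0.026,"ax":0,"ay":0,"az":0,"gripper":0.085},{"dx":0,"dy":0,"dz":0,"ax":0,"ay":0,"az":0,"gripper":0.085},{"dx":0,"dy":0,"dz":0,"ax":0,"ay":0,"az":0,"gripper":0.085}]'

```text
clock: 8.55
position: [0.5556, -0.0497, 0.1675]
tool_rot: [-2.384, -2.04, 0.005]
force: [-0.3, -0.5, 0.4]
gripper_width: 0.0851
gripper_force: 0.0
```

Run:
```python
from h import *
np.set_printoptions(precision=4,suppress=True)
from scipy.spatial.transform import Rotation as Ro
s=robot.get_state();R=Ro.from_rotvec(s["tool_rot"]).as_matrix();print(s["position"],R)
W=cv2.cvtColor(capture("wrist"),cv2.COLOR_RGB2BGR);cv2.imwrite("pics/w7.png",W)
h=cv2.cvtColor(W,cv2.COLOR_BGR2HSV)
m=((h[...,0]>14)&(h[...,0]<30)&(h[...,1]>50)&(h[...,2]>90)).astype(np.uint8)
k,l,st,c=cv2.connectedComponentsWithStats(m);i=1+st[1:,4].argmax();print("cast",c[i],st[i],onz("wrist",c[i],.08))
b=(W.max(2)<60).astype(np.uint8);k,l,st,c=cv2.connectedComponentsWithStats(b)
for j in range(1,k):
    if st[j,4]>150: print("dark",c[j],st[j])
r=cv2.minAreaRect(np.argwhere(m*(1))[:,::-1].astype(np.float32));print(r)
```

```text
[ 0.5556 -0.0497  0.1675] [[ 0.1546  0.988  -0.0049]
 [ 0.988  -0.1546  0.001 ]
 [ 0.0002 -0.005  -1.    ]]
cast [330.07   263.1868] [ 277  217  106  102 8061] [ 0.5633 -0.0379  0.08  ]
dark [82.571  55.2699] [ 66  42  40  26 704]
dark [120.6587 185.062 ] [  80  105   80  166 6985]
dark [198.4878 338.3164] [ 172  297   45   78 1757]
dark [532.0839 417.8855] [  370   297   270   183 14975]
dark [325.8171 370.0482] [312 349  29  41 913]
dark [577.2935 363.721 ] [559 355  35  19 276]
dark [ 88.0962 432.7862] [    0   361   240   119 10615]
dark [623.4701 400.6574] [606 381  34  35 251]
dark [329.7426 441.5288] [ 288  394   92   86 4930]
dark [273.3759 461.8631] [259 438  35  42 431]
((204.43527221679688, 174.85072326660156), (435.1786193847656, 130.22271728515625), 35.59077453613281)
```

```bash
cat > m.py <<'E'
from h import *
import h as H
np.set_printoptions(precision=4,suppress=True)
from scipy.spatial.transform import Rotation as Ro
s=robot.get_state();R=Ro.from_rotvec(s["tool_rot"]).as_matrix();print(s["position"],R,np.abs(s["joint_vel"]).max())
C=get_calibration("wrist");W=cv2.cvtColor(capture("wrist"),cv2.COLOR_RGB2BGR);cv2.imwrite("pics/w8.png",W)
def f(p,z):
    o,d=ray("wrist",p,C);return o+d*(z-o[2])/d[2]
h=cv2.cvtColor(W,cv2.COLOR_BGR2HSV)
m=((h[...,0]>14)&(h[...,0]<30)&(h[...,1]>50)&(h[...,2]>90)).astype(np.uint8);m[:150]=0
k,l,st,c=cv2.connectedComponentsWithStats(m);i=1+st[1:,4].argmax()
r=cv2.minAreaRect(np.argwhere(l==i)[:,::-1].astype(np.float32));print("rect",r)
print("cast",f(r[0],.078),"rel tool",R.T@(f(r[0],.078)-s["position"]))
b=(W.max(2)<60).astype(np.uint8);k,l,st,c=cv2.connectedComponentsWithStats(b)
for j in range(1,k):
    if abs(c[j][0]-325)<25 and 300<c[j][1]<410: print("knob",c[j],st[j],f(c[j],.074),"rel tool",R.T@(f(c[j],.074)-s["position"]))
E
python3 m.py
```

```text
[ 0.5566 -0.0501  0.1689] [[ 0.1555  0.9878 -0.0017]
 [ 0.9878 -0.1555  0.0003]
 [ 0.0001 -0.0018 -1.    ]] 0.028684083578752146
rect ((325.57135009765625, 266.3612976074219), (104.19063568115234, 99.74906921386719), 0.6661999821662903)
cast [ 0.5608 -0.0399  0.078 ] rel tool [0.0107 0.0027 0.0909]
knob [323.3205 368.1109] [310 347  28  41 911] [ 0.5505 -0.0994  0.074 ] rel tool [-0.0496  0.0018  0.0949]
```

Emit:
send_rows --moves '[{"dx":0.01,"dy":0.002,"dz":0,"ax":0,"ay":0,"az":0,"gripper":0.085},{"dx":0,"dy":0,"dz":0.01,"ax":0,"ay":0,"az":0,"gripper":0.085},{"dx":0,"dy":0,"dz":0.01,"ax":0,"ay":0,"az":0,"gripper":0.085},{"dx":0,"dy":0,"dz":0.01,"ax":0,"ay":0,"az":0,"gripper":0.085},{"dx":0,"dy":0,"dz":0.01,"ax":0,"ay":0,"az":0,"gripper":0.085},{"dx":0,"dy":0,"dz":0,"ax":0,"ay":0,"az":0,"gripper":0.085},{"dx":0,"dy":0,"dz":0,"ax":0,"ay":0,"az":0,"gripper":0.085},{"dx":0,"dy":0,"dz":0,"ax":0,"ay":0,"az":0,"gripper":0.085}]'

```text
clock: 9.32
position: [0.5604, -0.0378, 0.1289]
tool_rot: [-2.384, -2.046, 0.0]
force: [-0.1, 0.0, 0.5]
gripper_width: 0.0852
gripper_force: 0.0
```

```bash
python3 m.py
```

```text
[ 0.5604 -0.0378  0.1289] [[ 0.1514  0.9885 -0.0002]
 [ 0.9885 -0.1514  0.0001]
 [ 0.0001 -0.0002 -1.    ]] 0.011813126434527133
rect ((322.4143981933594, 326.0054626464844), (132.2122344970703, 122.67359161376953), 0.7538483738899231)
cast [ 0.5611 -0.0381  0.078 ] rel tool [-0.0002  0.0008  0.0509]
```

Emit:
send_rows --moves '[{"dx":0,"dy":0.0005,"dz":0.008,"ax":0,"ay":0,"az":0,"gripper":0.085},{"dx":0,"dy":0,"dz":0.008,"ax":0,"ay":0,"az":0,"gripper":0.085},{"dx":0,"dy":0,"dz":0.004,"ax":0,"ay":0,"az":0,"gripper":0.085},{"dx":0,"dy":0,"dz":0,"ax":0,"ay":0,"az":0,"gripper":0.085},{"dx":0,"dy":0,"dz":0,"ax":0,"ay":0,"az":0,"gripper":0.085}]'

```text
clock: 9.78
position: [0.5605, -0.0379, 0.1085]
tool_rot: [-2.383, -2.046, 0.001]
force: [-0.9, -0.5, 0.6]
gripper_width: 0.0851
gripper_force: 0.0
```

Emit:
send_rows --moves '[{"dx":0,"dy":0,"dz":0,"ax":0,"ay":0,"az":0,"gripper":0.065},{"dx":0,"dy":0,"dz":0,"ax":0,"ay":0,"az":0,"gripper":0.06},{"dx":0,"dy":0,"dz":0,"ax":0,"ay":0,"az":0,"gripper":0.055},{"dx":0,"dy":0,"dz":0,"ax":0,"ay":0,"az":0,"gripper":0.05},{"dx":0,"dy":0,"dz":0,"ax":0,"ay":0,"az":0,"gripper":0.04},{"dx":0,"dy":0,"dz":0,"ax":0,"ay":0,"az":0,"gripper":0.04},{"dx":0,"dy":0,"dz":0,"ax":0,"ay":0,"az":0,"gripper":0.04}]'

```text
clock: 10.37
position: [0.5613, -0.0379, 0.1098]
tool_rot: [2.383, 2.046, 0.002]
force: [-0.8, -0.5, 5.9]
gripper_width: 0.0568
gripper_force: 64.5
```

Emit:
send_rows --moves '[{"dx":0,"dy":0,"dz":-0.002,"ax":0,"ay":0,"az":0,"gripper":0.04},{"dx":0,"dy":0,"dz":-0.003,"ax":0,"ay":0,"az":0,"gripper":0.04},{"dx":0,"dy":0,"dz":-0.005,"ax":0,"ay":0,"az":0,"gripper":0.04},{"dx":0,"dy":0,"dz":-0.006,"ax":0,"ay":0,"az":0,"gripper":0.04},{"dx":0,"dy":0,"dz":-0.006,"ax":0,"ay":0,"az":0,"gripper":0.04},{"dx":0,"dy":0,"dz":-0.006,"ax":0,"ay":0,"az":0,"gripper":0.04},{"dx":0,"dy":0,"dz":-0.006,"ax":0,"ay":0,"az":0,"gripper":0.04},{"dx":0,"dy":0,"dz":-0.006,"ax":0,"ay":0,"az":0,"gripper":0.04}]'

```text
clock: 11.03
position: [0.5609, -0.0379, 0.1498]
tool_rot: [2.384, 2.046, 0.0]
force: [-0.4, -0.4, -6.3]
gripper_width: 0.0565
gripper_force: 65.0
```

Emit:
send_rows --moves '[{"dx":0,"dy":0,"dz":-0.008,"ax":0,"ay":0,"az":0,"gripper":0.04},{"dx":0,"dy":0,"dz":-0.01,"ax":0,"ay":0,"az":0,"gripper":0.04},{"dx":0,"dy":0,"dz":-0.01,"ax":0,"ay":0,"az":0,"gripper":0.04},{"dx":0,"dy":0,"dz":-0.01,"ax":0,"ay":0,"az":0,"gripper":0.04},{"dx":0,"dy":0,"dz":-0.01,"ax":0,"ay":0,"az":0,"gripper":0.04},{"dx":0,"dy":0,"dz":-0.008,"ax":0,"ay":0,"az":0,"gripper":0.04},{"dx":0,"dy":0,"dz":-0.004,"ax":0,"ay":0,"az":0,"gripper":0.04},{"dx":0,"dy":0,"dz":-0.002,"ax":0,"ay":0,"az":0,"gripper":0.04}]'

```text
clock: 11.7
position: [0.5612, -0.0379, 0.212]
tool_rot: [2.383, 2.046, 0.002]
force: [0.1, 1.3, -7.0]
gripper_width: 0.0567
gripper_force: 65.2
```

Emit:
send_rows --moves '[{"dx":0,"dy":0,"dz":0,"ax":0,"ay":0,"az":0,"gripper":0.04},{"dx":0,"dy":0,"dz":0,"ax":0,"ay":0,"az":0,"gripper":0.04},{"dx":0,"dy":0,"dz":0,"ax":0,"ay":0,"az":0,"gripper":0.04},{"dx":0,"dy":0,"dz":0,"ax":0,"ay":0,"az":0,"gripper":0.04},{"dx":0,"dy":0,"dz":0,"ax":0,"ay":0,"az":0,"gripper":0.04},{"dx":0,"dy":0,"dz":0,"ax":0,"ay":0,"az":0,"gripper":0.04},{"dx":0,"dy":0,"dz":0,"ax":0,"ay":0,"az":0,"gripper":0.04},{"dx":0,"dy":0,"dz":0,"ax":0,"ay":0,"az":0,"gripper":0.04}]'

```text
clock: 12.37
position: [0.5608, -0.0379, 0.211]
tool_rot: [-2.384, -2.046, 0.0]
force: [-0.0, 0.0, -5.8]
gripper_width: 0.0569
gripper_force: 65.2
```

Run:
```python
from h import *
s=robot.get_state();print({k:np.round(s[k],4) for k in("clock","position","tool_rot","force","torque","gripper_width","joint_vel")})
S=cv2.cvtColor(capture("side"),cv2.COLOR_RGB2BGR);W=cv2.cvtColor(capture("wrist"),cv2.COLOR_RGB2BGR)
cv2.imwrite("pics/e.png",np.hstack([cv2.resize(S[170:420,250:450],(400,500)),cv2.resize(W[:,120:520],(400,500))]))
```

```text
{'clock': np.float64(12.3667), 'position': array([ 0.5608, -0.0379,  0.211 ]), 'tool_rot': array([-2.3835, -2.0463,  0.    ]), 'force': array([-0.0446,  0.0335, -5.7906]), 'torque': array([ 0.0543, -0.0299, -0.0287]), 'gripper_width': np.float64(0.0569), 'joint_vel': array([ 0.0011, -0.0005, -0.0002, -0.001 ,  0.0008, -0.0003, -0.0015])}
```

View pics/e.png

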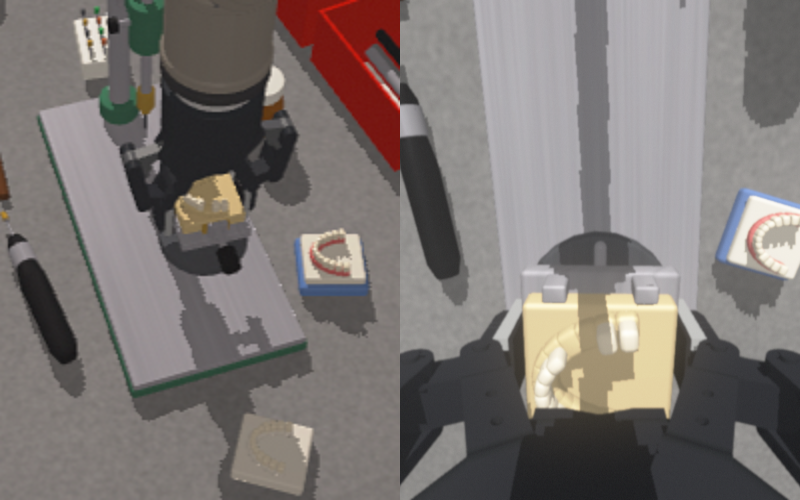

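The picture shows the table held level in the air. The pads are on the steel plate's sides, outside the plaster, and the rod and the other things stand where they were. The lift is about 10 cm and the arm is steady.

```bash
python3 -c "from cell import robot; print(robot.job_done())"
```

```text
the job is handed in; nothing more can be done
None
```

The surveying table was slid about 12 cm by its knob to the free end, then gripped by its steel top plate and lifted about 10 cm; the job was handed in at about 12.5 s with the gripper still holding it level and steady.

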